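# Feel the end float of the lock spindle and leave it centred

### The arm

A 6-joint arm with a two-finger parallel gripper is mounted at the origin on the work surface. World frame = base frame: x ahead of the robot, y to its left, z up, the work surface at z = 0. Lengths are in m, angles in rad, forces in N, time in s.
With the tool pointing down it reaches from about 0.35 to 0.875 m from the base axis. Payload 4.2 kg.
Tool frame: the origin (TCP) lies midway between the tips of the shut fingers; the grasp point (between the pads) lies 19 mm behind it; x points along the fingers, z is the direction in which the jaws open and shut, and the axes are right-handed (so a half turn about x gives the same grasp; the last joint's range is limited). The gripper opens to 85 mm and grips with 20 to 120 N. Pads are 22 mm wide; open, the fingers measure 114 mm over their backs; the gripper's body (76 mm by 85 mm) begins 54 mm behind the grasp point. The pads swing forward as they close: fully open they stand 13 mm farther back than shut.
Start: joints at [-0.877, 0.385, 0.008, 0, -1.194, -0.259], TCP at [0.263, -0.567, 0.193] pointing down, gripper open.
Joint ranges: [-3.14, 3.14], [-1.21, 2.06], [-1.07, 1.41], [-3.16, 2.05], [-2.99, -0.16], [-3.1, 3.1]. Speed limits (rad/s): [2.79, 2.79, 3.14, 3.14, 3.14, 3.14].

### API

Orientations are given as a rotation vector (axis times angle).
In Python, from cell import arm, optics gives the robot as it stands. The module is installed in compiled form; this text tells all that it offers.
- The arm moves only by the tool servo_tool, never from a script. Its argument "moves" is a list of rows, each an object with "fingers": the finger opening in mm, from 0 to 85.4; "translation": the shift along the tool's x, y, z in mm, a list of three; "twist": the turn about the tool's x in degrees. A call has 1 to 20 rows; each row is the pose to reach, as a shift and turn from the pose commanded when the call began, along the tool's axes at that moment; what a row does not reach only later rows make up. A row lasts 1/10 s, in which the tool goes at most 50 mm and 8.59 degrees, less where a joint would pass 70% of its speed; a pose out of reach is approached as far as the arm can. A call with a gripper value outside its range is refused whole. The fingers move at their own pace and stop on an object; "force" is the grip in N (left out, the last holds). Time passes only in rows, so rows that repeat a pose let the fingers close. It gives the time, the measured TCP pose, the force and the opening at its end, in the units of the state.
- arm.state(): the state, without advancing time (a new reading comes with each control period).
- optics.camera(name): name is "scene" or "top" or "wrist"; returns a dict with "img" (400x640x3 uint8, red, green, blue), "camera_matrix" (3x3 intrinsics, pixels), "rvec" (rotation vector, rad) and "tvec" (3), from world to camera coordinates, as OpenCV has them; the wrist camera has in their place "mount" (4x4, takes a point from camera to tool coordinates, whose origin is the TCP and whose axes are the tool frame's). Camera axes: x right, y down, z forward; pixel columns grow to the right and rows downward; lengths in m; the calibration is good to about 2 mm. A picture is of the moment at which its call begins: read the wrist's pose just before it. There is no depth.
- arm.finish_job(): hands the job in, once; it reports no verdict.
The state is a dict: "clock": time; "joint_pos": joint angles; "qd": joint speeds; "tau": joint torques, N m; "tool_pos": TCP position; "tcp_rot": TCP orientation; "force": force on the tool from outside, world axes, zero at the start; "torque": the same for the moment, N m; "opening": opening from 0.0 (shut) to 1.0 (fully open).
Only numpy, scipy, OpenCV 4.12 (cv2) and the standard library are available. Lean on these libraries where they do the work, as an engineer would, in place of code of your own. Each camera call takes 0.05 s, during which the arm holds its last target. There are 200 camera calls.

### The job

Feel the end float of the key cabinet's lock spindle: take its square hub and ease the spindle along its axis until it bears on the hidden stop in the square housing, lean on that stop with about 6 N for half a second, then draw it back the other way and lean on the stop in the round housing just the same, never bearing on either stop with more than 15 N. Then leave the spindle at rest halfway between the two stops (to within 2 mm), bearing on neither, and let go; leave the other things on the shelf where they are.

Things in the scene. Friction and masses are not known exactly. Their poses are not given: they have to be found in the camera images.
- spindle: Steel spindle, 14 mm thick, level, between the bracket's two housings. Origin: centre of the plain square hub in its middle, 36 mm across, 36 mm high, 30 mm long (along the spindle), 55 mm above the shelf; its two upright sides are free. y: along the spindle to the square housing; x: level, across it. Slides along y only, does not turn; drag about 1 N, so it stays where it is left.
- bracket: Fixed grey bracket, steel base plate 76 (x) by 196 (y) by 8 mm. It carries a square housing at +y and a round domed one at -y, inner faces 100 mm apart. Origin: centre of the underside, on the shelf. y runs along the spindle to the square housing, x level across it, z up. The end float lies somewhere within 25 mm of where the hub starts and is generally not where the hub looks centred.
- square_housing (a point): Centre of the top of the square housing, 54 mm wide (x), 45 mm long (y), 82 mm above the shelf. The spindle's end meets a hidden rubber-faced stop inside it, which gives about 1 mm for each 4 N and turns hard 6 mm in.
- round_housing (a point): Top of the round domed housing, 54 mm across, 53 mm long (y) with its dome, top 82 mm above the shelf. It hides a stop just like the one in the square housing. How far apart the stops stand cannot be seen and must be felt.
- bead: Bystander: red glass bead ornament, 34 mm across, 38 mm high, near the bracket. Origin: centre of its underside.
- clothes_peg_a: Bystander: grey plastic clothes peg 72 mm long, 14 mm wide, 11 mm high, lying near the bracket on its far side. Origin: centre of its underside.
- clothes_peg_b: Bystander: a like clothes peg on the robot's side of the bracket. Origin: centre of its underside.
- padlock: Bystander: brass padlock, 42 mm wide, 62 mm high, standing on the robot's right. Origin: centre of its underside.
- dish: Bystander: white dish 90 mm across, 22 mm high, on the robot's right. Origin: centre of its underside.
- driver: Bystander: screwdriver lying on the robot's left. Origin: on its underside.
Mind the look-alikes: they are no part of the job. Leave any purple or turquoise look-alike of the bracket alone.

How it is judged:
On the way, in this order (a step that is already met when the one before it is completed fails the run):
1. the spindle bears on the stop in the square housing with at least 3 N for 0.25 s (contact force between spindle and bracket above 3 N and y of spindle in the frame of bracket above -0.006 m), for 0.25 s.
2. then it bears on the stop in the round housing with at least 3 N for 0.25 s (contact force between spindle and bracket above 3 N and y of spindle in the frame of bracket below -0.006 m), for 0.25 s.
At the end, for the whole second after the job is handed in: The spindle is let go, at rest and clear of both stops, within 2 mm of the middle of its end float (y of spindle in the frame of bracket between -0.008 and -0.004 m and contact force between spindle and bracket below 0.3 N and linear speed of spindle below 0.003 m/s and contact force between the fingers and spindle below 0.2 N); the robot touches nothing.
It fails at once if the spindle bears on a stop with more than 15 N (contact force between spindle and bracket above 15 N).
It fails at once if a thing that stands by is shifted by more than 25 mm (distance of any of bead, clothes_peg_a, clothes_peg_b, padlock, dish, driver from where it was at the start of the episode above 0.025 m).
It also fails if it takes over 48 s, if anything falls off the work surface, if the arm or the gripper's body presses on something with over 40 N, if the wrist force passes 120 N, or if a joint passes its speed limit or range.

## Working session

There is one attempt and no reset: what is moved stays moved. The work goes in short steps, Python scripts to look and compute and a tool call to move; the robot and the scene stay as the last step left them, time stands still between calls to the robot, and variables do not carry over. Pictures are saved under pics/ and viewed, about 8 in all and at most 12, crops included, and the job is handed in when it is done.

Besides the shell and the picture viewer there is one more tool, called after ">>>" by a JSON object that holds its "op" and its "data", one argument or row to a line. servo_tool: Moves the arm, as the interface text tells. Its arguments: {"type":"object","properties":{"moves":{"type":"array"},"force":{"type":"number"}},"required":["moves"]}

```bash
mkdir -p pics
cat > h.py <<'E'
import numpy as np,cv2
from cell import arm,optics
def cam(n):
    s=arm.state(); c=optics.camera(n); K=np.array(c["camera_matrix"],float)
    if "mount" in c:
        T=np.eye(4);T[:3,:3]=cv2.Rodrigues(np.array(s["tcp_rot"],float))[0];T[:3,3]=s["tool_pos"]
        W=T@np.array(c["mount"])
    else:
        E=np.eye(4);E[:3,:3]=cv2.Rodrigues(np.array(c["rvec"],float))[0];E[:3,3]=np.ravel(c["tvec"]);W=np.linalg.inv(E)
    return c["img"],K,W
def ray(K,W,u,v,z):
    d=W[:3,:3]@np.linalg.solve(K,[u,v,1.]);o=W[:3,3];return o+d*(z-o[2])/d[2]
def save(img,name,s=1,roi=None):
    if roi: x0,y0,x1,y1=roi; img=img[y0:y1,x0:x1]
    cv2.imwrite("pics/"+name,cv2.resize(img[:,:,::-1],None,fx=s,fy=s,interpolation=cv2.INTER_CUBIC))
E
python3 - <<'E'
from h import *
print(arm.state())
a,K,W=cam("top");b,K2,W2=cam("scene")
np.savez("v.npz",a=a,K=K,W=W,b=b,K2=K2,W2=W2)
save(a,"top.png",1.25);save(b,"scene.png",1.25)
print(W,K,W2)
E
```

```text
{'clock': 0.0, 'joint_pos': array([-8.77385103e-01,  3.85581129e-01,  6.60302739e-03, -5.30013438e-04,
       -1.19400292e+00, -2.58620268e-01]), 'qd': array([-0.00022535,  0.00014956,  0.0015421 , -0.00133707, -0.00053063,
        0.00016965]), 'tau': array([ 5.68900177e-04, -3.92290306e+01,  1.88404673e+01,  4.18620855e+00,
       -4.55942049e-03,  8.69607618e-06]), 'tool_pos': array([ 0.26300567, -0.56621461,  0.19189333]), 'tcp_rot': array([-1.51966174,  0.97007628,  1.52314699]), 'force': array([-0.0413516 ,  0.08097971, -0.24106661]), 'torque': array([-0.00630799, -0.03039027, -0.03244425]), 'opening': 1.0019327532765825}
[[ 0.02784288 -0.99159554  0.12634499  0.29166664]
 [-0.99940977 -0.03015826 -0.01644978  0.01594597]
 [ 0.02012188 -0.12581241 -0.99184996  1.45015764]
 [ 0.          0.          0.          1.        ]] [[469.89477233   0.         317.72587595]
 [  0.         469.89477233 200.78933219]
 [  0.           0.           1.        ]] [[ 0.19800226  0.57943202 -0.79060334  1.46715392]
 [ 0.98003908 -0.13171217  0.14891374 -0.18773595]
 [-0.01784669 -0.80430743 -0.59394533  0.83930635]
 [ 0.          0.          0.          1.        ]]
```

View pics/top.png

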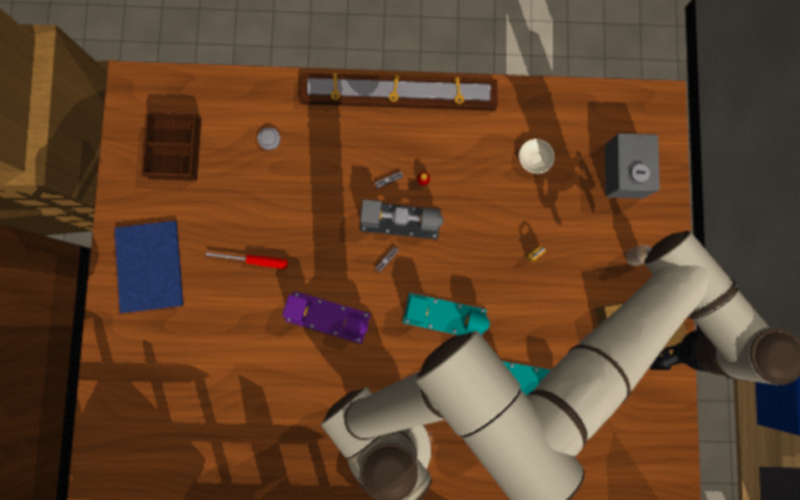

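View pics/scene.png

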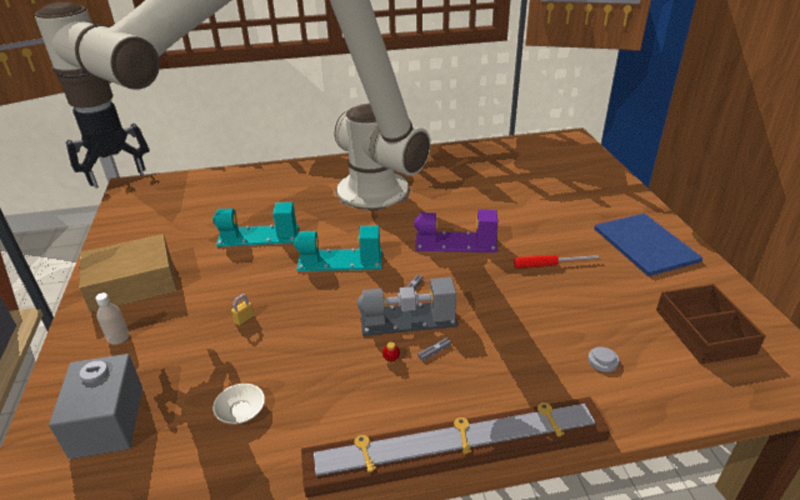

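Candidates (top picture, 800-wide): the grey bracket at (400,218), purple at (327,317), turquoise at (447,315) and turquoise at (525,377). The task asks for grey with a plain hub, so I choose (400,218). The square housing is on the left (372,215) and the round one on the right (432,222). The red bead is at (424,178), with the pegs at (388,179) and (386,258). I'll check the choice in a close crop.

Run:
```python
from h import *
v=np.load("v.npz");a,K,W=v["a"],v["K"],v["W"]
save(a,"crop.png",8,(275,130,370,200))
for n,(u,w),z in [("hub",(401,215),.073),("sq",(372,216),.082),("rd",(432,221),.07),("bead",(424,178),.03),("pegA",(388,179),.01),("pegB",(386,258),.01)]:
    print(n,ray(K,W,u/1.25,w/1.25,z))
```

```text
hub [ 0.55377153 -0.01364071  0.073     ]
sq [0.54748606 0.05504013 0.082     ]
rd [ 0.5421397  -0.08809527  0.07      ]
bead [ 0.65691247 -0.0690558   0.03      ]
pegA [0.65650201 0.02011513 0.01      ]
pegB [0.45684526 0.01909718 0.01      ]
```

View pics/crop.png

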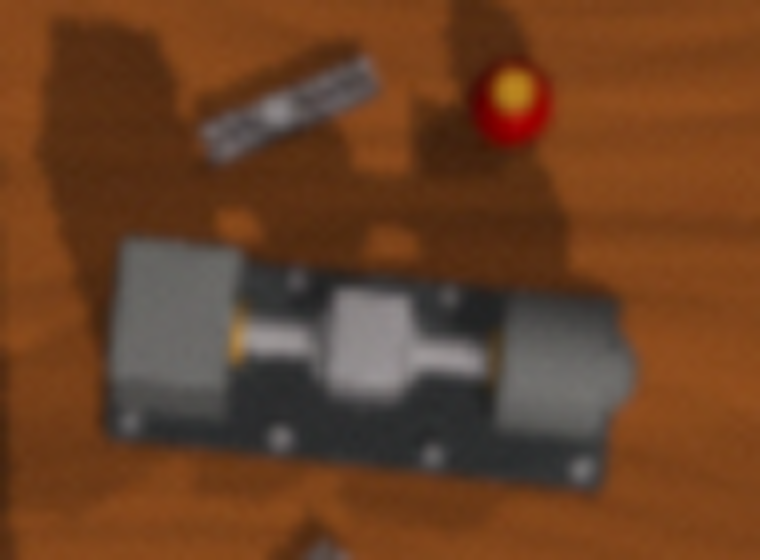

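The crop confirms it: the grey bracket, with the square housing on the left, the domed one on the right, and a plain square hub centred near crop (370,343). Next I'll get the axis direction and the approach move.

```bash
cat >> h.py <<'E'
def plan(p,by):  # shift (mm, tool axes) to TCP p, twist (deg) to bring tool z onto bracket x
    s=arm.state();R=cv2.Rodrigues(np.array(s["tcp_rot"],float))[0]
    t=R.T@(np.array(p)-s["tool_pos"])*1000
    bx=R.T@np.array([by[1],-by[0],0]);tw=np.degrees(np.arctan2(-bx[1],bx[2]))
    tw=(tw+90)%180-90
    print("R",R.round(3).tolist(),"shift",t.round(1),"twist",round(tw,1),s["clock"],s["joint_pos"].round(2))
E
python3 - <<'E'
from h import *
v=np.load("v.npz");K,W=v["K"],v["W"]
P=lambda u,w,z:ray(K,W,275+u/8,130+w/8,z)
d=P(108,440,.0)-P(603,490,.0);print(d,np.linalg.norm(d))
by=d/np.linalg.norm(d); print(by,P(370,343,.073),P(176,314,.082))
h=P(370,343,.073)
plan([h[0],h[1],.19],by)
E
```

```text
[0.01374981 0.19370079 0.        ] 0.19418818749807593
[0.07080662 0.99749006 0.        ] [ 0.55116795 -0.01505202  0.073     ] [0.55808996 0.05716737 0.082     ]
R [[-0.001, -0.907, -0.421], [0.002, -0.421, 0.907], [-1.0, 0.0, 0.002]] shift [   2.7 -493.5  378.7] twist -61.0 0.1 [-0.88  0.39  0.01 -0.   -1.19 -0.26]
```

>>> {"op": "servo_tool", "data": {
  "moves": [
    {"fingers": 85,"translation": [0,-38,29],"twist": -5},
    {"fingers": 85,"translation": [0,-76,58],"twist": -10},
    {"fingers": 85,"translation": [0,-114,87],"twist": -15},
    {"fingers": 85,"translation": [0,-152,116],"twist": -20},
    {"fingers": 85,"translation": [0,-190,145],"twist": -25},
    {"fingers": 85,"translation": [0,-228,174],"twist": -30},
    {"fingers": 85,"translation": [0,-266,203],"twist": -35},
    {"fingers": 85,"translation": [0,-304,232],"twist": -40},
    {"fingers": 85,"translation": [0,-342,261],"twist": -45},
    {"fingers": 85,"translation": [0,-380,290],"twist": -50},
    {"fingers": 85,"translation": [0,-418,319],"twist": -55},
    {"fingers": 85,"translation": [0,-456,348],"twist": -61},
    {"fingers": 85,"translation": [0,-494,379],"twist": -61},
    {"fingers": 85,"translation": [0,-494,379],"twist": -61},
    {"fingers": 85,"translation": [0,-494,379],"twist": -61},
    {"fingers": 85,"translation": [0,-494,379],"twist": -61},
    {"fingers": 85,"translation": [0,-494,379],"twist": -61}
  ]
}}

```text
clock: 1.8
tool_pos: [0.5511, -0.0161, 0.193]
tcp_rot: [-2.184, 0.08, 2.185]
force: [-0.1, -0.3, 0.0]
opening: 0.996
```

Run:
```python
from h import *
a,K,W=cam("wrist");np.savez("w.npz",a=a,K=K,W=W);save(a,"wrist.png",1.25)
print(W.round(3).tolist(),arm.state()["force"])
```

```text
[[-0.997, 0.07, 0.022, 0.545], [0.073, 0.948, 0.309, -0.096], [0.001, 0.31, -0.951, 0.375], [0.0, 0.0, 0.0, 1.0]] [-0.96018985  0.0088019  -0.01259579]
```

View pics/wrist.png

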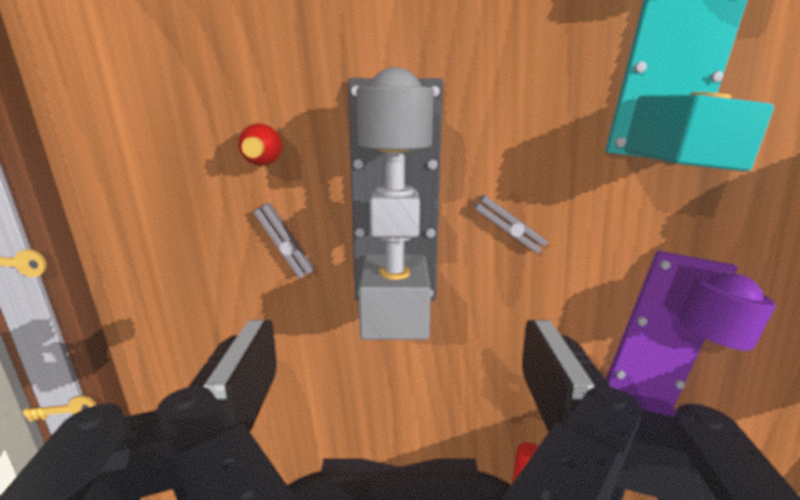

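The view shows the axis vertical at column ~395, with the hub's top face centred near (395,215), the square housing below it, and the jaws straddling the axis.

Run:
```python
from h import *
v=np.load("w.npz");K,W=v["K"],v["W"]
P=lambda u,w,z:ray(K,W,u/1.25,w/1.25,z)
for n,p in dict(hub=P(395,216,.073),hl=P(370,215,.073),hr=P(420,215,.073),ht=P(395,195,.073),hb=P(395,237,.073),sqn=P(395,285,.082),sql=P(361,284,.082),sqr=P(429,284,.082),e1=P(349,80,.008),e2=P(356,298,.008),e3=P(442,80,.008),e4=P(437,295,.008)).items(): print(n,p.round(4))
h=P(395,216,.073);by=np.array([.0708,.9975,0])
plan([h[0],h[1],.10],by);plan([h[0],h[1],.04],by)
```

```text
hub [ 0.5538 -0.0149  0.073 ]
hl [ 0.5717 -0.0169  0.073 ]
hr [ 0.5358 -0.0143  0.073 ]
ht [ 0.5526 -0.0303  0.073 ]
hb [0.555 0.001 0.073]
sqn [0.5575 0.0353 0.082 ]
sql [0.5825 0.0326 0.082 ]
sqr [0.5325 0.0363 0.082 ]
e1 [ 0.5837 -0.1119  0.008 ]
e2 [0.5979 0.0788 0.008 ]
e3 [ 0.5098 -0.1065  0.008 ]
e4 [0.5223 0.0813 0.008 ]
R [[-0.0, -0.073, -0.997], [0.0, -0.997, 0.073], [-1.0, -0.0, 0.0]] shift [93.1 -1.5 -2.5] twist -0.1 1.85 [ 0.26  0.26 -0.17 -0.   -1.14 -0.34]
R [[-0.0, -0.073, -0.997], [0.0, -0.997, 0.073], [-1.0, -0.0, 0.0]] shift [153.1  -1.4  -2.5] twist -0.1 1.85 [ 0.26  0.26 -0.17 -0.   -1.14 -0.34]
```

>>> {"op": "servo_tool", "data": {
  "moves": [
    {"fingers": 85,"translation": [30,-1.5,-2.5],"twist": 0},
    {"fingers": 85,"translation": [60,-1.5,-2.5],"twist": 0},
    {"fingers": 85,"translation": [90,-1.5,-2.5],"twist": 0},
    {"fingers": 85,"translation": [110,-1.5,-2.5],"twist": 0},
    {"fingers": 85,"translation": [130,-1.5,-2.5],"twist": 0},
    {"fingers": 85,"translation": [145,-1.5,-2.5],"twist": 0},
    {"fingers": 85,"translation": [153,-1.5,-2.5],"twist": 0},
    {"fingers": 85,"translation": [159,-1.5,-2.5],"twist": 0},
    {"fingers": 85,"translation": [159,-1.5,-2.5],"twist": 0},
    {"fingers": 85,"translation": [159,-1.5,-2.5],"twist": 0},
    {"fingers": 85,"translation": [159,-1.5,-2.5],"twist": 0}
  ],
  "force": 40
}}

```text
clock: 2.95
tool_pos: [0.5549, -0.0136, 0.0349]
tcp_rot: [-2.187, 0.077, 2.183]
force: [-0.4, -0.1, -0.9]
opening: 0.997
```

>>> {"op": "servo_tool", "data": {
  "moves": [
    {"fingers": 60,"translation": [0,0,0],"twist": 0},
    {"fingers": 50,"translation": [0,0,0],"twist": 0},
    {"fingers": 42,"translation": [0,0,0],"twist": 0},
    {"fingers": 38,"translation": [0,0,0],"twist": 0},
    {"fingers": 30,"translation": [0,0,0],"twist": 0},
    {"fingers": 30,"translation": [0,0,0],"twist": 0},
    {"fingers": 30,"translation": [0,0,0],"twist": 0},
    {"fingers": 30,"translation": [0,0,0],"twist": 0}
  ]
}}

```text
clock: 3.75
tool_pos: [0.5547, -0.0136, 0.0343]
tcp_rot: [-2.186, 0.078, 2.184]
force: [-0.2, 0.3, 2.3]
opening: 0.352
```

Run:
```python
from h import *
a,K,W=cam("wrist");save(a,"wrist2.png",1)
s=arm.state();print(s["clock"],s["force"],s["opening"],s["tool_pos"])
```

```text
3.8 [ 0.22847576 -0.32907671  2.65605948] 0.35039397621356183 [ 0.55464346 -0.01362712  0.03430922]
```

View pics/wrist2.png

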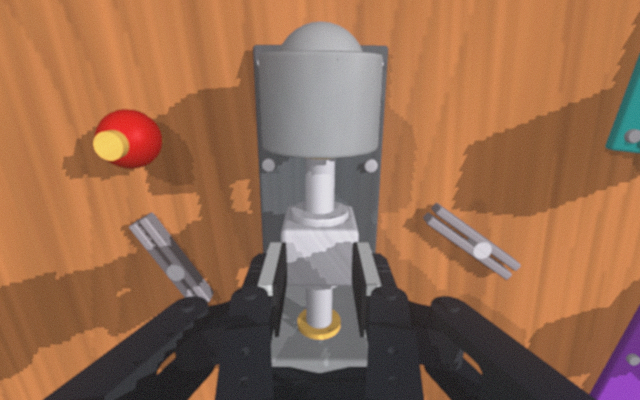

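The pads appear to sit on the hub's two sides, near (275,270) and (368,270). The opening equals the commanded 30 mm, though, so I'll command further closure to verify the grip.

>>> {"op": "servo_tool", "data": {
  "moves": [
    {"fingers": 15,"translation": [0,0,0],"twist": 0},
    {"fingers": 15,"translation": [0,0,0],"twist": 0},
    {"fingers": 15,"translation": [0,0,0],"twist": 0},
    {"fingers": 15,"translation": [0,0,0],"twist": 0}
  ]
}}

```text
clock: 4.2
tool_pos: [0.5547, -0.0137, 0.035]
tcp_rot: [-2.186, 0.078, 2.184]
force: [-0.2, 0.0, 6.5]
opening: 0.176
```

Run:
```python
from h import *
a,K,W=cam("wrist");save(a,"wrist3.png",2.2,(200,180,440,400))
b,_,_=cam("scene");save(b,"scene2.png",5,(270,190,390,290))
```

```text
(no output)
```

View pics/wrist3.png

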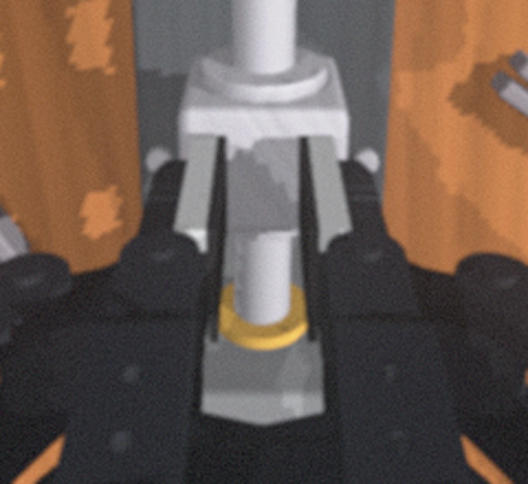

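View pics/scene2.png

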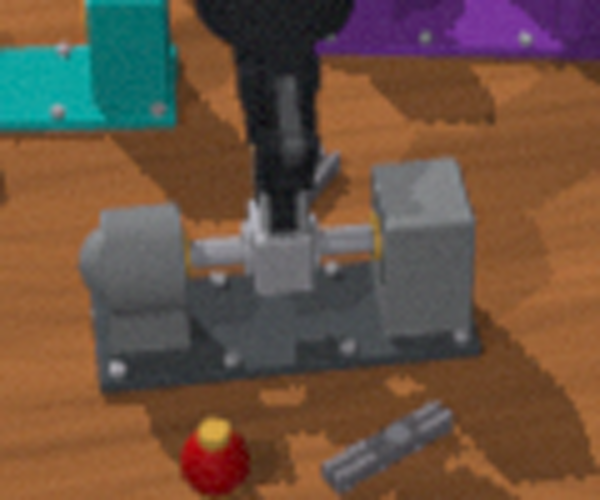

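The fingers appear to have shut to 15 mm over the top of the hub instead of around it. I'll check where the TCP should show in each view.

Run:
```python
from h import *
s=arm.state()
R=cv2.Rodrigues(np.array(s["tcp_rot"],float))[0];t=s["tool_pos"];print(t,s["force"],s["torque"],s["clock"])
def pr(K,W,p):
    q=np.linalg.inv(W)@np.r_[p,1];q=K@q[:3];return (q[:2]/q[2]).round(1),q[2].round(3)
a,K,W=cam("wrist");b,K2,W2=cam("scene");print(K[0,0])
for n,o in dict(tcp=(0,0,0),tipL=(0,0,.0075),tipR=(0,0,-.0075),gp=(-.019,0,0),padL=(-.019,-.011,.0075),padR=(-.019,.011,.0075),m40=(-.04,0,0)).items():
    p=t+R@np.array(o);print(n,p.round(4),pr(K,W,p),pr(K2,W2,p))
for n,p in dict(hubtop=(.5538,-.0149,.073),hubmid=(.5538,-.0149,.055)).items(): print(n,pr(K,W,p),pr(K2,W2,p))
```

```text
[ 0.55465701 -0.01371905  0.03504074] [-1.74873498  0.20773333  6.72264256] [0.00868856 0.37206895 0.00742617] 4.3
346.1090639487582
tcp [ 0.5547 -0.0137  0.035 ] (array([319., 225.]), np.float64(0.198)) (array([325.2, 244.9]), np.float64(1.225))
tipL [ 0.5472 -0.0132  0.035 ] (array([332.1, 225. ]), np.float64(0.198)) (array([324.8, 243. ]), np.float64(1.231))
tipR [ 0.5621 -0.0143  0.035 ] (array([305.9, 225. ]), np.float64(0.198)) (array([325.6, 246.8]), np.float64(1.219))
gp [ 0.5546 -0.0137  0.054 ] (array([319. , 239.8]), np.float64(0.18)) (array([325.1, 239.2]), np.float64(1.214))
padL [ 0.5479 -0.0022  0.054 ] (array([333.2, 258.6]), np.float64(0.183)) (array([329. , 236.9]), np.float64(1.221))
padR [ 0.5464 -0.0242  0.054 ] (array([333.8, 220.2]), np.float64(0.176)) (array([320.4, 237.7]), np.float64(1.219))
m40 [ 0.5546 -0.0137  0.075 ] (array([319.1, 259.9]), np.float64(0.16)) (array([325. , 232.8]), np.float64(1.201))
hubtop (array([320.6, 255.4]), np.float64(0.161)) (array([324.5, 233.3]), np.float64(1.203))
hubmid (array([320.5, 238.4]), np.float64(0.178)) (array([324.6, 238.8]), np.float64(1.214))
```

Run:
```python
from h import *
v=np.load("v.npz");K,W=v["K2"],v["W2"]
def pr(K,W,p):
    q=np.linalg.inv(W)@np.r_[p,1];q=K@q[:3];return (q[:2]/q[2]*1.25).round(1)
j=np.array([-.421,.907,0])*.0427;t=np.array([.263,-.5662,.1919])
for dz in (0,.013,.03,.05): print(dz,pr(K,W,t+j+[0,0,dz]),pr(K,W,t-j+[0,0,dz]))
# bracket heights in scene view: sq housing near-top corners and hub
for n,p in dict(hubtopF=(.5718,-.016,.073),hubbotF=(.5718,-.016,.037),base=(.592,-.017,.008),sqtop=(.582,.0326,.082)).items(): print(n,(pr(K,W,p)/1.25-[270,190])*5)
```

```text
0 [145.4 194. ] [104.6 206.7]
0.013 [143.8 188.8] [102.6 201.3]
0.03 [141.6 181.9] [100.  194.3]
0.05 [138.9 173.6] [ 96.9 185.8]
hubtopF [277.2 239.2]
hubbotF [278.4 294. ]
base [285.2 363.2]
sqtop [377.6 224.4]
```

>>> {"op": "servo_tool", "data": {
  "moves": [
    {"fingers": 60,"translation": [-10,0,0],"twist": 0},
    {"fingers": 85,"translation": [-10,0,0],"twist": 0},
    {"fingers": 85,"translation": [-10,0,0],"twist": 0},
    {"fingers": 85,"translation": [-10,0,0],"twist": 0},
    {"fingers": 85,"translation": [-5,0,0],"twist": 0},
    {"fingers": 85,"translation": [0,0,0],"twist": 0},
    {"fingers": 85,"translation": [0,0,0],"twist": 0}
  ]
}}

```text
clock: 5.1
tool_pos: [0.5533, -0.0139, 0.0327]
tcp_rot: [-2.182, 0.079, 2.188]
force: [0.7, -0.4, 0.1]
opening: 1.001
```

The bracket projects where it should, but in both views the fingertips sit about 35–40 mm behind the reported TCP. So the fingers are effectively short, and they closed on top of the hub. I'll go 20 mm lower, which clears the base plate under either reading, and regrip.

>>> {"op": "servo_tool", "data": {
  "moves": [
    {"fingers": 85,"translation": [5,0,0],"twist": 0},
    {"fingers": 85,"translation": [10,0,0],"twist": 0},
    {"fingers": 85,"translation": [15,0,0],"twist": 0},
    {"fingers": 85,"translation": [20,0,0],"twist": 0},
    {"fingers": 85,"translation": [20,0,0],"twist": 0},
    {"fingers": 85,"translation": [20,0,0],"twist": 0}
  ]
}}

```text
clock: 5.7
tool_pos: [0.5542, -0.0137, 0.0139]
tcp_rot: [-2.185, 0.078, 2.185]
force: [0.5, 0.6, 0.4]
opening: 0.996
```

>>> {"op": "servo_tool", "data": {
  "moves": [
    {"fingers": 60,"translation": [0,0,0],"twist": 0},
    {"fingers": 50,"translation": [0,0,0],"twist": 0},
    {"fingers": 42,"translation": [0,0,0],"twist": 0},
    {"fingers": 38,"translation": [0,0,0],"twist": 0},
    {"fingers": 30,"translation": [0,0,0],"twist": 0},
    {"fingers": 30,"translation": [0,0,0],"twist": 0},
    {"fingers": 30,"translation": [0,0,0],"twist": 0}
  ],
  "force": 40
}}

```text
clock: 6.4
tool_pos: [0.5547, -0.0137, 0.0144]
tcp_rot: [-2.186, 0.078, 2.184]
force: [0.0, -0.2, 3.7]
opening: 0.41
```

Run:
```python
from h import *
b,_,_=cam("scene");a,_,_=cam("wrist")
b=cv2.resize(b[190:290,270:390],(480,400),interpolation=cv2.INTER_CUBIC);a=cv2.resize(a[160:,220:420],(333,400))
save(np.hstack([b,a])[:, :800],"both.png")
s=arm.state();print(s["opening"],s["force"],s["tool_pos"])
```

```text
0.41212312532901774 [-1.48603913 -0.25518976  3.5798685 ] [ 0.55474032 -0.01362858  0.01441445]
```

View pics/both.png

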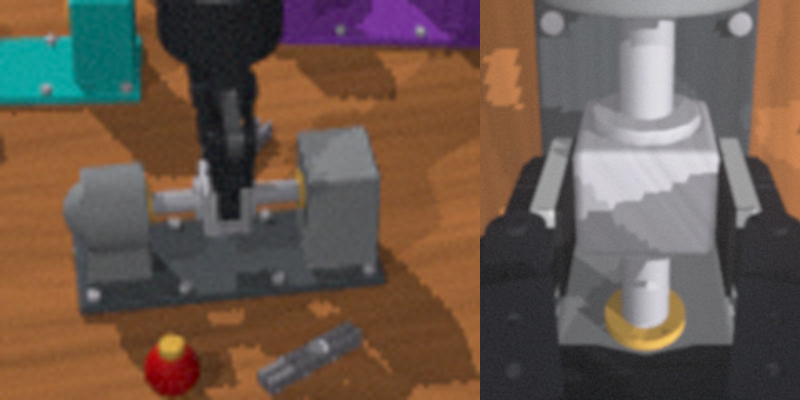

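The hub is now properly gripped: the opening stopped at 35 mm and the pads sit on both upright sides, with the housings and bystanders clear. Tool -y is toward the square housing, so I'll feel that way in small steps.

>>> {"op": "servo_tool", "data": {
  "moves": [
    {"fingers": 30,"translation": [0,-0.5,0],"twist": 0},
    {"fingers": 30,"translation": [0,-1,0],"twist": 0},
    {"fingers": 30,"translation": [0,-1.5,0],"twist": 0},
    {"fingers": 30,"translation": [0,-2,0],"twist": 0},
    {"fingers": 30,"translation": [0,-2,0],"twist": 0}
  ]
}}

```text
clock: 7.0
tool_pos: [0.5549, -0.0116, 0.0144]
tcp_rot: [-2.186, 0.078, 2.184]
force: [-0.2, -0.8, 5.5]
opening: 0.412
```

>>> {"op": "servo_tool", "data": {
  "moves": [
    {"fingers": 30,"translation": [0,-0.5,0],"twist": 0},
    {"fingers": 30,"translation": [0,-1,0],"twist": 0},
    {"fingers": 30,"translation": [0,-1.5,0],"twist": 0},
    {"fingers": 30,"translation": [0,-2,0],"twist": 0}
  ]
}}

```text
clock: 7.4
tool_pos: [0.5549, -0.0104, 0.0144]
tcp_rot: [-2.186, 0.079, 2.185]
force: [1.1, -4.8, 5.0]
opening: 0.411
```

>>> {"op": "servo_tool", "data": {
  "moves": [
    {"fingers": 30,"translation": [0,0,0],"twist": 0},
    {"fingers": 30,"translation": [0,0,0],"twist": 0}
  ]
}}

```text
clock: 7.6
tool_pos: [0.5549, -0.0104, 0.0144]
tcp_rot: [-2.186, 0.079, 2.185]
force: [1.4, -4.9, 4.6]
opening: 0.411
```

```bash
cat > s.py <<'E'
from h import *
F=[];
for i in range(4):
    s=arm.state();F.append(s["force"]);cam("top")
by=np.array([.0728,.9973,0])
print(arm.state()["clock"],[round(float(f@by),2) for f in F],"axis pos mm",round(float(s["tool_pos"]@by)*1000,2),s["opening"])
E
python3 s.py
```

```text
7.8 [-4.75, -3.8, -4.87, -3.62] axis pos mm 30.06 0.40776618922734476
```

Stop contact. I'll lean a bit further, to about 6 N on the stop, and hold.

>>> {"op": "servo_tool", "data": {
  "moves": [
    {"fingers": 30,"translation": [0,-0.5,0],"twist": 0},
    {"fingers": 30,"translation": [0,-1,0],"twist": 0},
    {"fingers": 30,"translation": [0,-1,0],"twist": 0},
    {"fingers": 30,"translation": [0,-1,0],"twist": 0}
  ]
}}

```text
clock: 8.2
tool_pos: [0.555, -0.0099, 0.0144]
tcp_rot: [-2.186, 0.079, 2.185]
force: [0.8, -6.9, 4.9]
opening: 0.41
```

```bash
python3 s.py
```

```text
8.4 [-6.82, -6.64, -6.68, -6.3] axis pos mm 30.56 0.41269468688261335
```

>>> {"op": "servo_tool", "data": {
  "moves": [
    {"fingers": 30,"translation": [0,0,0],"twist": 0},
    {"fingers": 30,"translation": [0,1,0],"twist": 0},
    {"fingers": 30,"translation": [0,2,0],"twist": 0},
    {"fingers": 30,"translation": [0,3,0],"twist": 0},
    {"fingers": 30,"translation": [0,4,0],"twist": 0},
    {"fingers": 30,"translation": [0,5,0],"twist": 0},
    {"fingers": 30,"translation": [0,5,0],"twist": 0}
  ]
}}

```text
clock: 9.1
tool_pos: [0.5547, -0.0133, 0.0144]
tcp_rot: [-2.186, 0.077, 2.184]
force: [0.7, 0.1, 6.1]
opening: 0.412
```

>>> {"op": "servo_tool", "data": {
  "moves": [
    {"fingers": 30,"translation": [0,0.5,0],"twist": 0},
    {"fingers": 30,"translation": [0,1,0],"twist": 0},
    {"fingers": 30,"translation": [0,1.5,0],"twist": 0},
    {"fingers": 30,"translation": [0,2,0],"twist": 0},
    {"fingers": 30,"translation": [0,2,0],"twist": 0}
  ]
}}

```text
clock: 9.6
tool_pos: [0.5546, -0.0153, 0.0144]
tcp_rot: [-2.186, 0.077, 2.184]
force: [0.5, 0.8, 5.4]
opening: 0.408
```

>>> {"op": "servo_tool", "data": {
  "moves": [
    {"fingers": 30,"translation": [0,0.5,0],"twist": 0},
    {"fingers": 30,"translation": [0,1,0],"twist": 0},
    {"fingers": 30,"translation": [0,1.5,0],"twist": 0},
    {"fingers": 30,"translation": [0,2,0],"twist": 0},
    {"fingers": 30,"translation": [0,2,0],"twist": 0}
  ]
}}

```text
clock: 10.1
tool_pos: [0.5544, -0.0172, 0.0144]
tcp_rot: [-2.186, 0.077, 2.184]
force: [-0.3, 0.8, 4.8]
opening: 0.413
```

>>> {"op": "servo_tool", "data": {
  "moves": [
    {"fingers": 30,"translation": [0,0.5,0],"twist": 0},
    {"fingers": 30,"translation": [0,1,0],"twist": 0},
    {"fingers": 30,"translation": [0,1.5,0],"twist": 0},
    {"fingers": 30,"translation": [0,2,0],"twist": 0},
    {"fingers": 30,"translation": [0,2,0],"twist": 0}
  ]
}}

```text
clock: 10.6
tool_pos: [0.5543, -0.0192, 0.0144]
tcp_rot: [-2.186, 0.077, 2.184]
force: [-0.0, 0.2, 5.3]
opening: 0.412
```

>>> {"op": "servo_tool", "data": {
  "moves": [
    {"fingers": 30,"translation": [0,0.5,0],"twist": 0},
    {"fingers": 30,"translation": [0,1,0],"twist": 0},
    {"fingers": 30,"translation": [0,1.5,0],"twist": 0},
    {"fingers": 30,"translation": [0,2,0],"twist": 0},
    {"fingers": 30,"translation": [0,2,0],"twist": 0}
  ]
}}

```text
clock: 11.1
tool_pos: [0.5541, -0.0212, 0.0144]
tcp_rot: [-2.186, 0.077, 2.184]
force: [-1.4, 1.2, 4.9]
opening: 0.418
```

>>> {"op": "servo_tool", "data": {
  "moves": [
    {"fingers": 30,"translation": [0,0.5,0],"twist": 0},
    {"fingers": 30,"translation": [0,1,0],"twist": 0},
    {"fingers": 30,"translation": [0,1.5,0],"twist": 0},
    {"fingers": 30,"translation": [0,2,0],"twist": 0},
    {"fingers": 30,"translation": [0,2,0],"twist": 0}
  ]
}}

```text
clock: 11.6
tool_pos: [0.554, -0.0232, 0.0144]
tcp_rot: [-2.186, 0.077, 2.184]
force: [-0.4, 0.5, 5.3]
opening: 0.413
```

>>> {"op": "servo_tool", "data": {
  "moves": [
    {"fingers": 30,"translation": [0,0.5,0],"twist": 0},
    {"fingers": 30,"translation": [0,1,0],"twist": 0},
    {"fingers": 30,"translation": [0,1.5,0],"twist": 0},
    {"fingers": 30,"translation": [0,2,0],"twist": 0},
    {"fingers": 30,"translation": [0,2,0],"twist": 0}
  ]
}}

```text
clock: 12.1
tool_pos: [0.5538, -0.0252, 0.0144]
tcp_rot: [-2.186, 0.077, 2.184]
force: [-0.1, 0.6, 5.8]
opening: 0.413
```

>>> {"op": "servo_tool", "data": {
  "moves": [
    {"fingers": 30,"translation": [0,0.5,0],"twist": 0},
    {"fingers": 30,"translation": [0,1,0],"twist": 0},
    {"fingers": 30,"translation": [0,1.5,0],"twist": 0},
    {"fingers": 30,"translation": [0,2,0],"twist": 0},
    {"fingers": 30,"translation": [0,2,0],"twist": 0}
  ]
}}

```text
clock: 12.6
tool_pos: [0.5537, -0.0272, 0.0144]
tcp_rot: [-2.186, 0.077, 2.184]
force: [0.0, -0.1, 6.4]
opening: 0.41
```

>>> {"op": "servo_tool", "data": {
  "moves": [
    {"fingers": 30,"translation": [0,0.5,0],"twist": 0},
    {"fingers": 30,"translation": [0,1,0],"twist": 0},
    {"fingers": 30,"translation": [0,1.5,0],"twist": 0},
    {"fingers": 30,"translation": [0,2,0],"twist": 0},
    {"fingers": 30,"translation": [0,2,0],"twist": 0}
  ]
}}

```text
clock: 13.1
tool_pos: [0.5536, -0.0285, 0.0144]
tcp_rot: [-2.186, 0.076, 2.183]
force: [-0.2, 3.6, 6.0]
opening: 0.412
```

Contact with the round-side stop. I'll lean on it.

>>> {"op": "servo_tool", "data": {
  "moves": [
    {"fingers": 30,"translation": [0,0.5,0],"twist": 0},
    {"fingers": 30,"translation": [0,1,0],"twist": 0},
    {"fingers": 30,"translation": [0,1.3,0],"twist": 0},
    {"fingers": 30,"translation": [0,1.3,0],"twist": 0}
  ]
}}

```text
clock: 13.5
tool_pos: [0.5535, -0.0291, 0.0144]
tcp_rot: [-2.186, 0.075, 2.183]
force: [-1.6, 6.7, 6.0]
opening: 0.411
```

```bash
python3 s.py
```

```text
13.7 [6.56, 5.93, 6.16, 7.06] axis pos mm 11.31 0.41440239326016837
```

>>> {"op": "servo_tool", "data": {
  "moves": [
    {"fingers": 30,"translation": [0,0,0],"twist": 0},
    {"fingers": 30,"translation": [0,0,0],"twist": 0},
    {"fingers": 30,"translation": [0,-1,0],"twist": 0},
    {"fingers": 30,"translation": [0,-2,0],"twist": 0},
    {"fingers": 30,"translation": [0,-3,0],"twist": 0},
    {"fingers": 30,"translation": [0,-4,0],"twist": 0},
    {"fingers": 30,"translation": [0,-5,0],"twist": 0},
    {"fingers": 30,"translation": [0,-6,0],"twist": 0},
    {"fingers": 30,"translation": [0,-7,0],"twist": 0},
    {"fingers": 30,"translation": [0,-8,0],"twist": 0},
    {"fingers": 30,"translation": [0,-9,0],"twist": 0},
    {"fingers": 30,"translation": [0,-10,0],"twist": 0},
    {"fingers": 30,"translation": [0,-10.7,0],"twist": 0},
    {"fingers": 30,"translation": [0,-10.7,0],"twist": 0},
    {"fingers": 30,"translation": [0,-10.7,0],"twist": 0}
  ]
}}

```text
clock: 15.2
tool_pos: [0.5542, -0.02, 0.0144]
tcp_rot: [-2.186, 0.077, 2.184]
force: [0.5, -0.0, 5.2]
opening: 0.412
```

```bash
python3 s.py
```

```text
15.4 [0.03, 0.62, 0.06, -0.56] axis pos mm 20.37 0.40889424527692997
```

>>> {"op": "servo_tool", "data": {
  "moves": [
    {"fingers": 30,"translation": [0,-0.6,0],"twist": 0},
    {"fingers": 30,"translation": [0,-0.6,0],"twist": 0},
    {"fingers": 30,"translation": [0,-0.6,0],"twist": 0},
    {"fingers": 36,"translation": [0,-0.6,0],"twist": 0},
    {"fingers": 45,"translation": [0,-0.6,0],"twist": 0},
    {"fingers": 60,"translation": [0,-0.6,0],"twist": 0},
    {"fingers": 75,"translation": [0,-0.6,0],"twist": 0},
    {"fingers": 85,"translation": [0,-0.6,0],"twist": 0},
    {"fingers": 85,"translation": [0,-0.6,0],"twist": 0},
    {"fingers": 85,"translation": [0,-0.6,0],"twist": 0}
  ]
}}

```text
clock: 16.4
tool_pos: [0.5537, -0.0197, 0.0139]
tcp_rot: [-2.185, 0.078, 2.185]
force: [0.3, 0.6, -0.1]
opening: 0.997
```

>>> {"op": "servo_tool", "data": {
  "moves": [
    {"fingers": 85,"translation": [-15,0,0],"twist": 0},
    {"fingers": 85,"translation": [-35,0,0],"twist": 0},
    {"fingers": 85,"translation": [-60,0,0],"twist": 0},
    {"fingers": 85,"translation": [-90,0,0],"twist": 0},
    {"fingers": 85,"translation": [-120,0,0],"twist": 0},
    {"fingers": 85,"translation": [-150,0,0],"twist": 0},
    {"fingers": 85,"translation": [-179,0,0],"twist": 0},
    {"fingers": 85,"translation": [-179,0,0],"twist": 0},
    {"fingers": 85,"translation": [-179,0,0],"twist": 0},
    {"fingers": 85,"translation": [-179,0,0],"twist": 0},
    {"fingers": 85,"translation": [-179,0,0],"twist": 0}
  ]
}}

```text
clock: 17.5
tool_pos: [0.5531, -0.0198, 0.1916]
tcp_rot: [-2.182, 0.079, 2.188]
force: [0.7, -0.0, 0.2]
opening: 0.991
```

```bash
python3 s.py
python3 - <<'E'
from h import *
a,K,W=cam("wrist");np.savez("w2.npz",a=a,K=K,W=W);save(a,"end.png",1.25)
print(arm.state()["tool_pos"])
E
```

```text
17.7 [0.04, 1.14, -0.3, -0.1] axis pos mm 20.6 0.9973751806102649
[ 0.55371007 -0.01969253  0.19250303]
```

View pics/end.png

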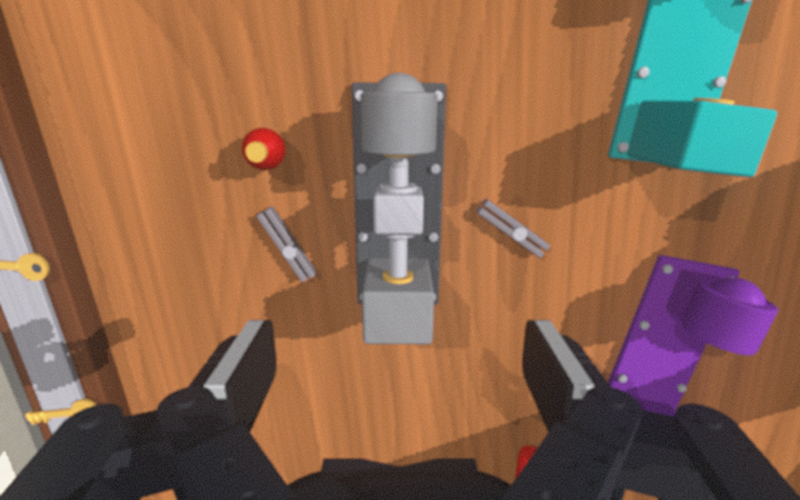

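The picture shows the hub's top face centred near (398,212), about 7.5 px (roughly 5.6 mm) closer to the round housing than at the start. I expected 5.9 mm. The gripper is clear and the bystanders look unmoved.

```bash
python3 -c "
from cell import arm
print(arm.finish_job())"
```

```text
the job is handed in; nothing more can be done
None
```

The spindle was leaned on both stops, left at the middle of its end float and let go, and the job is handed in. No verdict came back, and the clock stood at about 18 s.

- **Leaning on the stops:** I gripped the hub and leaned on the square-housing stop, then on the round-housing stop. The wrist read 6.3–6.8 N and 5.9–7.1 N, about 1 N of that being drag. Each lean lasted over half a second, and no reading came near 15 N.
- **Middle position:** Under those leans the tool stood at 30.56 mm and 11.31 mm along the axis, so the middle is 20.9 mm. Between its correction and release the tool's position was not averaged again. Just after release it read about 20.6–20.7 mm, within the 2 mm allowance.
- **Last check:** The closing picture puts the hub about 5.6 mm from its start against 5.9 mm expected. The gripper was open and clear, the wrist force was about zero, and the bead and both pegs looked unmoved. I did not recheck the padlock, dish and screwdriver in a last picture; the arm passed well above that side.
- **What disagreed:** In the pictures the fingertips sit 35–40 mm short of the reported TCP. My first grip therefore closed on top of the hub, pressing about 7 N downward. I opened, went 20 mm lower and regripped on the upright sides, where the jaws stopped at 35 mm.

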